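Share out the wooden beads for play

ROBOT

A 6-joint arm with a two-finger parallel gripper is mounted at the origin on the work surface. World frame = base frame: x ahead of the robot, y to its left, z up, the work surface at z = 0. Lengths are in m, angles in rad, forces in N, time in s.
With the tool pointing down it reaches from about 0.275 to 0.825 m from the base axis. Payload 4.9 kg.
Tool frame: the origin (TCP) lies midway between the tips of the shut fingers; the grasp point (between the pads) lies 19 mm behind it (grip_point_offset is the distance from the TCP to the grasp point, in m); z points along the fingers, y is the line along which they close (so a half turn about z gives the same grasp; the last joint's range is limited). The gripper opens to 85 mm and grips with 20 to 120 N. Pads are 22 mm wide; open, the fingers measure 114 mm over their backs; the gripper's body (76 mm by 85 mm) begins 54 mm behind the grasp point. The pads swing forward as they close: fully open they stand 13 mm farther back than shut.
Start: joints at [-1.365, 0.326, -0.193, 1.052, 0, 1.437], TCP at [0.183, -0.519, 0.231] pointing down, gripper open.
Joint ranges: [-2.65, 2.65], [-0.97, 1.79], [-1.3, 1.35], [-1.93, 2.1], [-1.47, 1.37], [-3.14, 3.14]. Speed limits (rad/s): [2.57, 2.57, 3.14, 3.14, 3.14, 3.14].

INTERFACE

Orientations are given as a rotation vector (axis times angle).
In Python, from cell import * gives the robot as it stands. Calls block until the motion is done:
- movep(position, orientation): joint-space move of the TCP to a pose.
- move_l(position, velocity=0.15, rot=None, until_force=None): straight line of the TCP; rot=None keeps the orientation; velocity is the mean speed in m/s. With until_force (N) it stops when the force on the tool has changed by that much, and returns True; else False.
- set_joints(angles): joint-space move.
- let_go() and grab(newtons=None): open the fingers fully, or close them until they stop; newtons is the grip in N (None keeps the last).
- sleep(seconds).
- ik(position, orientation): joint angles nearest the present ones, or None.
- get_state(): the state.
- grab_frame(name): name is "scene" or "side" or "wrist"; returns a dict with "img" (400x640x3 uint8, red, green, blue), "fx", "fy", "cx", "cy" (pixels), "cam_to_world" (4x4, takes a point from camera to world coordinates); the wrist camera has in their place "T_tool_cam" (4x4, takes a point from camera to tool coordinates, whose origin is the TCP and whose axes are the flange's). Camera axes: x right, y down, z forward; pixel columns grow to the right and rows downward; lengths in m; the calibration is good to about 2 mm. A picture is of the moment at which its call begins: read the wrist's pose just before it. There is no depth.
A pose or a line that the arm cannot do raises MotionError and nothing moves.
- sign_off(): hands the job in; it is judged then, once.
Trained networks look in the newest picture that a camera, given by its name, has taken for a name from the list of things; names that differ only in an ending like _2 or _b are one class to them, and where a whole thing is asked for, a point or a joint stands for the part that bears it (a point fixed in the world has none). Each returns a list of dicts, best first, with "score" (0 to 1); they miss things now and then, are a little off and sometimes report something else, mostly with a low value. They report only what shows in the picture. A call takes as long as a camera call. They do not tell look-alikes from the thing itself.
- spot_in(camera, name): "centre" ([column, row] in pixels, amid what is visible of it).
- silhouettes(camera, name): "mask" (400x640 bool, what is visible of it) and "centre" ([column, row] in pixels, amid what is visible of it).
- tip_of(camera, name): "centre" ([column, row] in pixels: a listed point, or the origin of a listed thing).
The state is a dict: "clock": time; "q": joint angles; "joint_velocities": joint speeds; "tau": joint torques, N m; "position": TCP position; "eef_rot": TCP orientation; "contact_force": force on the tool from outside, world axes, zero at the start; "wrist_torque": the same for the moment, N m; "finger_gap": opening from 0.0 (shut) to 1.0 (fully open); "grasp_force": force on a finger pad.
Only numpy, scipy, OpenCV 4.12 (cv2) and the standard library are available. Lean on these libraries where they do the work, as an engineer would, in place of code of your own. Each camera call takes 0.05 s, during which the arm holds its last target. There are 200 camera calls.

TASK

Get the four-compartment tray ready for bead play. First clear every toy that was left lying in it into the basket, then take the clear bead tube from its wooden rest, holding it lightly because it is thin plastic, and shake the beads out of it over the tray so that they are spread evenly: every bead lying on the tray's floor, and no compartment without one by the time you put the tube down. Lay the empty tube back down in its rest and leave the other things on the bench as they are.

Things in the scene. Friction and masses are not known exactly. Their poses are not given: they have to be found in the camera images.
- tray: Dark wooden tray, fixed, 236 x 236 mm, 30 mm high, walls and floor 6 mm thick, open on top; a wall along each centre line, as high as the outer ones, makes four compartments of 109 x 109 mm. Origin: centre of its underside; x and y run along the dividing walls, the compartments' centres are at x = +-57 mm, y = +-57 mm. Brass handles on its -x and +x walls.
- part1 (a point): Centre of the tray's compartment at its +x, +y, 15 mm above the compartment's floor (where the centre of a bead is that lies there).
- part2 (a point): Centre of the tray's compartment at its +x, -y, 15 mm above the compartment's floor (where the centre of a bead is that lies there).
- part3 (a point): Centre of the tray's compartment at its -x, +y, 15 mm above the compartment's floor (where the centre of a bead is that lies there).
- part4 (a point): Centre of the tray's compartment at its -x, -y, 15 mm above the compartment's floor (where the centre of a bead is that lies there).
- basket: Rattan toy basket, fixed, open on top, outside 270 (x) x 220 (y) x 85 mm high, walls and floor 6 mm thick. Origin: centre of its underside.
- rest: Shallow light-wood rest for the tube, fixed, outside 250 (x) x 78 (y) x 16 mm high, floor and low rims 6 mm thick. Origin: centre of its underside. The tube lies in it lengthwise, its mouth towards the rest's -x end.
- tube: The shaker: loose square tube of thin clear plastic, 216 mm long, 44 x 44 mm outside, 38 x 38 mm inside, 100 to 160 g empty, lying along its own x; open at its -x end (the mouth), shut by a white cap at +x. Origin: centre of the underside at mid length. Grip it across its width (y) near mid length with 20 to 40 N; it cracks under a grip of more than 60 N (120 N over both fingers).
- tube_mouth (a point): Centre of the tube's open mouth, at its -x end, 22 mm above its underside. The beads lie in the tube one behind another, with room to spare. They stay in while it is level; they slide out when the mouth end points some 25 to 37 degrees down (the friction varies), or less when it is shaken. Not reported while the tube is held.
- bead1: Chunky wooden cube bead of 30 mm with a threading hole (look only), 18 g, loose, in the tube at the start; origin at its centre. Four to six of the six are present; all beads are alike.
- bead2: Chunky wooden cube bead of 30 mm with a threading hole (look only), 18 g, loose, in the tube at the start; origin at its centre. Four to six of the six are present; all beads are alike.
- bead3: Chunky wooden cube bead of 30 mm with a threading hole (look only), 18 g, loose, in the tube at the start; origin at its centre. Four to six of the six are present; all beads are alike.
- bead4: Chunky wooden cube bead of 30 mm with a threading hole (look only), 18 g, loose, in the tube at the start; origin at its centre. Four to six of the six are present; all beads are alike.
- bead5: Chunky wooden cube bead of 30 mm with a threading hole (look only), 18 g, loose, in the tube at the start; origin at its centre. Four to six of the six are present; all beads are alike.
- bead6: Chunky wooden cube bead of 30 mm with a threading hole (look only), 18 g, loose, in the tube at the start; origin at its centre. Four to six of the six are present; all beads are alike.
- rabbit: Pink hard silicone rabbit sitting upright, loose, 90 g, round body 50 mm across and 54 mm high, 87 mm high with its ears. Origin: centre of its underside, z up. It may be left in a tray compartment or be absent; three or four of the four toys are present.
- buffalo: Wooden water buffalo, loose, 110 g, standing on its legs: about 97 mm long (x, head to -x), trunk 40 mm wide (y) and from 26 to 60 mm above its feet. Origin: centre of its underside, z up. May be left in a tray compartment or be absent.
- car: Light wooden toy car, loose, 100 g, 88 mm long (x), 44 mm wide (y), its cabin 48 mm long (centred 6 mm to +x), 40 mm wide, from 40 to 64 mm above the ground. Wheels do not turn. Origin: centre of its underside, z up. May be left in a tray compartment or be absent.
- boat: White plastic toy boat, loose, 90 g, flat-bottomed hull 88 mm long (x, bow to -x), 42 mm wide (y), 28 mm high; cabin 46 mm long (centred 12 mm to +x), 36 mm wide, from 28 to 62 mm above the bottom, with a low funnel on it (74 mm in all). Origin: centre of its underside, z up. May be left in a tray compartment or be absent.
- helicopter: Bystander: green plastic toy helicopter, loose, about 160 mm long, 74 mm high with its rotor; origin under its middle.
- bowl: Bystander: blue ceramic bowl of small round beads, loose, 120 mm across and 51 mm high; origin: centre of its underside.
- keys: Bystander: steel ring of flat plastic keys, loose, about 100 mm long, 6 mm thick; origin: near its middle.
There are look-alikes about, which are no part of the job. Leave any green look-alike of the boat alone.

How it is judged:
By the outcome, as a careful person would: the job done as asked, in the order asked, and still so for the second after the job is handed in, with the robot touching nothing.
Of bead1, bead2, bead3, bead4, bead5, bead6 only 4 to 6 are there at a start; the rules pass over those that are not, and their reading is None.
Of rabbit, buffalo, car, boat only 3 to 4 are there at a start; the rules pass over those that are not, and their reading is None.
At some moment in a run one of rabbit, buffalo, car, boat, tube may be knocked a few centimetres aside while the robot is not near it.
It also fails if it takes over 210 s, if anything falls off the work surface, if the arm or the gripper's body presses on something with over 40 N, if the wrist force passes 120 N, or if a joint passes its speed limit or range.

## Working session

There is one attempt and no reset: what is moved stays moved. The work goes in short steps, each a Python script; the robot and the scene stay as the last script left them, time stands still between calls to the robot, and variables do not carry over. Pictures are saved under pics/ and viewed, at most 14 in all, crops included, and the job is handed in when it is done.

```bash
ls; mkdir -p pics
python3 - <<'E'
from cell import *
import cv2
for n in ("scene","side"):
    f=grab_frame(n); cv2.imwrite(f"pics/{n}0.png",f["img"][:,:,::-1])
    print(n,f["fx"],f["fy"],f["cx"],f["cy"],f["cam_to_world"].round(3).tolist() if hasattr(f["cam_to_world"],'round') else f["cam_to_world"])
    for k in ["tray","basket","rest","tube","tube_mouth","rabbit","buffalo","car","boat","bead1","helicopter","bowl","keys","part1","part2","part3","part4"]:
        print(k,[(([round(float(x)) for x in d["centre"]]),round(d["score"],2)) for d in tip_of(n,k)][:6])
print(get_state())
E
```

```text
pics
scene 441.3529474051637 441.3529474051637 316.8024422602894 201.7341225936444 [[0.15, 0.813, -0.563, 1.327], [0.989, -0.121, 0.088, -0.14], [0.004, -0.57, -0.822, 1.211], [0.0, 0.0, 0.0, 1.0]]
tray [([319, 206], 0.8)]
basket [([213, 218], 0.58)]
rest [([419, 192], 0.94), ([321, 208], 0.36)]
tube [([420, 194], 0.56), ([320, 206], 0.29)]
tube_mouth [([404, 166], 0.95)]
rabbit [([302, 189], 0.68)]
buffalo [([303, 221], 0.86)]
car []
boat [([338, 216], 0.85), ([217, 164], 0.58), ([417, 142], 0.54)]
bead1 [([341, 263], 0.68), ([212, 219], 0.42), ([302, 218], 0.33)]
helicopter [([405, 262], 0.94)]
bowl [([305, 188], 0.43)]
keys [([343, 264], 0.71)]
part1 [([338, 219], 0.94), ([302, 218], 0.93), ([338, 190], 0.75), ([303, 187], 0.73)]
part2 [([338, 219], 0.94), ([302, 218], 0.93), ([338, 190], 0.75), ([303, 187], 0.73)]
part3 [([338, 219], 0.94), ([302, 218], 0.93), ([338, 190], 0.75), ([303, 187], 0.73)]
part4 [([338, 219], 0.94), ([302, 218], 0.93), ([338, 190], 0.75), ([303, 187], 0.73)]
side 465.3532411877263 465.3532411877263 320.0782374466574 198.42774861098317 [[-0.898, -0.314, 
[... 712 characters left out ...]
1, 190], 0.65)]
{'clock': 1.8, 'q': array([-1.36521756e+00,  3.26174351e-01, -1.92601229e-01,  1.05203809e+00,
       -1.88418223e-05,  1.43660015e+00]), 'joint_velocities': array([-0.00076142,  0.00010868, -0.00017881,  0.00119722,  0.00080975,
        0.00057152]), 'tau': array([-5.72577137e-04, -4.43317544e+01,  2.62753808e+01,  1.10029690e-03,
       -2.70301234e-04, -1.08903939e-05]), 'position': array([ 0.18330881, -0.51855505,  0.23129435]), 'eef_rot': array([-3.09634923e+00, -5.31150790e-01,  3.05497617e-05]), 'contact_force': array([0.49956664, 0.02110995, 0.03984533]), 'wrist_torque': array([0.00826823, 0.06725374, 0.00725828]), 'grasp_force': 0.0, 'finger_gap': 1.0001176965376302}
```

View pics/scene0.png

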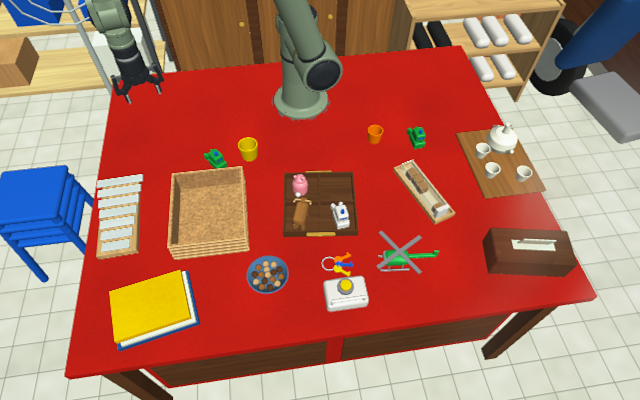

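View pics/side0.png

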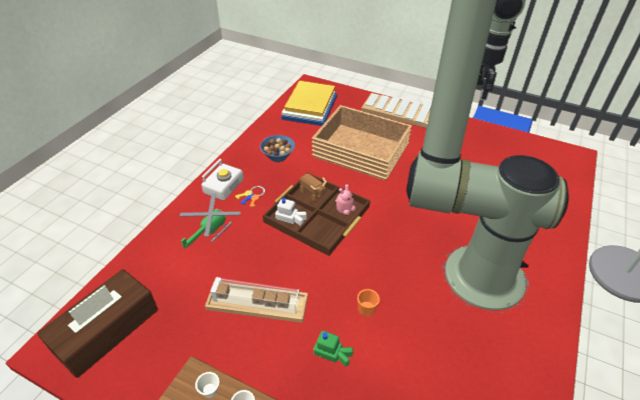

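The scene view shows the rabbit (301,186), buffalo (301,212) and white boat (341,215) in the tray, with the fourth compartment empty. The rest and tube are at (422,190), the basket is at (209,210), and the green look-alikes are at (215,158) and (417,137). The side view agrees and shows about 4 beads in the tube.

```bash
cat > h.py <<'E'
from cell import *
import numpy as np, cv2
from scipy.spatial.transform import Rotation as R
def down(psi): return (R.from_euler('z',psi)*R.from_euler('x',np.pi)).as_rotvec()
def frame(n):
    s=get_state(); f=grab_frame(n)
    if n=="wrist":
        T=np.eye(4); T[:3,:3]=R.from_rotvec(s["eef_rot"]).as_matrix(); T[:3,3]=s["position"]
        f["C"]=T@np.array(f["T_tool_cam"])
    else: f["C"]=np.array(f["cam_to_world"])
    return f
def ray(f,p):
    d=f["C"][:3,:3]@np.array([(p[0]-f["cx"])/f["fx"],(p[1]-f["cy"])/f["fy"],1]); return f["C"][:3,3],d/np.linalg.norm(d)
def onz(f,p,z):
    o,d=ray(f,p); return o+d*(z-o[2])/d[2]
def proj(f,P):
    c=f["C"][:3,:3].T@(np.asarray(P)-f["C"][:3,3]); return np.array([f["fx"]*c[0]/c[2]+f["cx"],f["fy"]*c[1]/c[2]+f["cy"]])
def tri(rs):
    A=0;b=0
    for o,d in rs: M=np.eye(3)-np.outer(d,d); A=A+M; b=b+M@o
    P=np.linalg.solve(A,b); return P,max(np.linalg.norm((np.eye(3)-np.outer(d,d))@(P-o)) for o,d in rs)
def save(f,n): cv2.imwrite(f"pics/{n}.png",f["img"][:,:,::-1])
E
python3 - <<'E'
from h import *
np.set_printoptions(precision=4,suppress=True)
a=frame("scene");b=frame("side")
for k,p,q in [("tray",(319,206),(317,217)),("basket",(213,218),(360,151)),("rest",(420,193),(257,304)),("mouth",(404,166),(298,302)),("boat",(338,216),(292,220)),("rabbit",(302,189),(344,208)),("buff",(303,221),(311,192))]:
    P,e=tri([ray(a,p),ray(b,q)]); print(k,P,e)
f=frame("wrist"); print(np.array(f["T_tool_cam"]),f["fx"],f["cx"],f["cy"])
for z in (.35,.4,.45,.5):
    for xy in ((.55,0),(.5,.25),(.5,-.3)):
        print(z,xy,ik([*xy,z],down(0)) is not None, ik([*xy,z],down(np.pi/2)) is not None)
E
```

```text
tray [ 0.5096 -0.0028 -0.0103] 0.001852209991067845
basket [ 0.5123 -0.3525  0.0004] 0.0013519551234387921
rest [ 0.5091  0.3472 -0.0084] 0.0030232121631022435
mouth [0.4077 0.312  0.0212] 0.0019031539978871007
boat [0.5663 0.0518 0.0016] 0.0027640478001995108
rabbit [ 0.4445 -0.0533  0.0113] 0.0009760803709305727
buff [ 0.5692 -0.0687  0.0112] 0.0037818154732119514
[[ 0.0004 -0.9514 -0.308   0.0779]
 [ 1.      0.0002  0.0007  0.001 ]
 [-0.0007 -0.308   0.9514 -0.1424]
 [ 0.      0.      0.      1.    ]] 310.49294911393525 323.15107331951185 196.23273073107822
0.35 (0.55, 0) True True
0.35 (0.5, 0.25) True True
0.35 (0.5, -0.3) True True
0.4 (0.55, 0) True True
0.4 (0.5, 0.25) True True
0.4 (0.5, -0.3) True True
0.45 (0.55, 0) True True
0.45 (0.5, 0.25) True True
0.45 (0.5, -0.3) True True
0.5 (0.55, 0) True True
0.5 (0.5, 0.25) True True
0.5 (0.5, -0.3) True True
```

Run:
```python
from h import *
import pickle
np.set_printoptions(precision=4,suppress=True)
V={}
def look(pos,psi,names,tag):
    movep(pos,down(psi)); sleep(.3); f=frame("wrist"); save(f,tag)
    f["d"]={k:[(np.array(d["centre"],float).round(1),round(d["score"],2)) for d in tip_of("wrist",k)][:5] for k in names}
    f["m"]={k:[(d["mask"],d["score"]) for d in silhouettes("wrist",k)][:3] for k in names if not k.startswith(("part","tube_"))}
    V[tag]=f
    print(tag,f["d"])
look([.52,-.35,.35],0,["basket"],"bk")
T=["tray","rabbit","buffalo","boat","car","part1"]
look([.62,-.06,.33],0,T,"t1"); look([.62,.06,.33],0,T,"t2")
L=["rest","tube","tube_mouth","bead1"]
look([.6,.28,.33],0,L,"r1"); look([.6,.40,.33],0,L,"r2")
pickle.dump(V,open("V.pkl","wb")); print(get_state()["clock"])
```

```text
bk {'basket': [(array([326.9, 153.8]), 0.96)]}
t1 {'tray': [(array([289.4, 218.5]), 0.56)], 'rabbit': [(array([322.2, 256.1]), 0.6)], 'buffalo': [(array([329.2, 189.3]), 0.67)], 'boat': [(array([ 81.6, 332.1]), 0.93), (array([250.5, 177.8]), 0.86), (array([321.9, 255.6]), 0.47)], 'car': [], 'part1': [(array([251.3, 179.2]), 0.98), (array([328.6, 189. ]), 0.94), (array([249.8, 250.2]), 0.91), (array([317.9, 259.8]), 0.68), (array([267.8,  71. ]), 0.31)]}
t2 {'tray': [(array([352.3,  70.2]), 0.73), (array([362.7, 217.9]), 0.61)], 'rabbit': [(array([395.5, 252.9]), 0.7), (array([334.6, 178.5]), 0.17), (array([322.3, 252.3]), 0.17)], 'buffalo': [(array([408.7, 188.1]), 0.95)], 'boat': [(array([328. , 177.9]), 0.93), (array([351.3,  68.8]), 0.51)], 'car': [], 'part1': [(array([322.9, 249. ]), 0.92), (array([333. , 179.3]), 0.88), (array([396.9, 260.4]), 0.73), (array([408.6, 192.9]), 0.67)]}
r1 {'rest': [(array([499.8, 205.7]), 0.45)], 'tube': [(array([280.3, 205.5]), 0.59)], 'tube_mouth': [(array([299.1, 271.4]), 0.89)], 'bead1': []}
r2 {'rest': [(array([352.6, 205.4]), 0.64), (array([534.4, 237.7]), 0.22)], 'tube': [(array([356.7, 207.2]), 0.59)], 'tube_mouth': [(array([372.9, 268.4]), 0.77)], 'bead1': []}
14.2167
```

```bash
python3 -c "
import cv2,numpy as np
a=cv2.imread('pics/t2.png');b=cv2.imread('pics/r1.png')
cv2.imwrite('pics/tt2.png',a); cv2.imwrite('pics/rr1.png',b)"
```

```text
(no output)
```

View pics/t1.png

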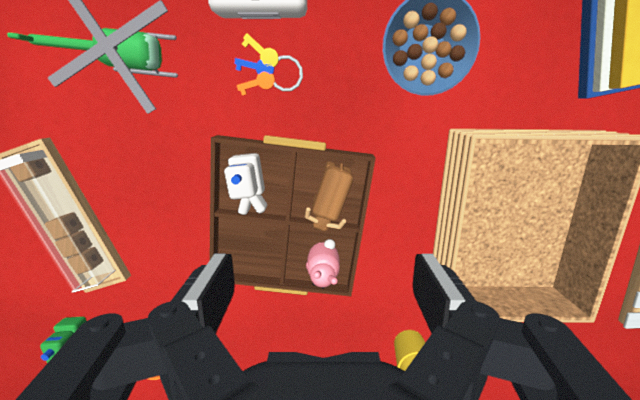

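View pics/r1.png

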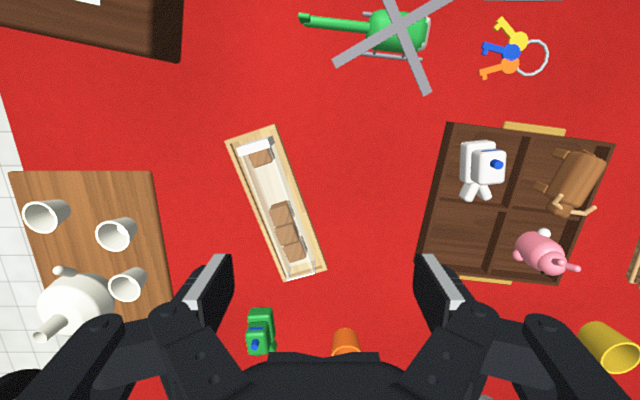

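The wrist view t1 shows the tray corners near (212,137), (374,155), (350,294) and (211,283), the boat at (243,182), the buffalo at (330,193) and the rabbit at (322,262). In r1 the rest runs from (250,135) to (305,275), with the tube's cap at the far (+x) end and the mouth near (298,270). I count about 4 beads.

```bash
cat >> h.py <<'E'
def rect(f,c,z,half,px=1000):
    "bird's-eye of plane z, px per m, up=+x, right=-y"
    n=int(2*half*px); w=np.float32([[0,0],[n,0],[n,n],[0,n]])
    P=[(c[0]+half,c[1]+half),(c[0]+half,c[1]-half),(c[0]-half,c[1]-half),(c[0]-half,c[1]+half)]
    q=np.float32([proj(f,(*p,z)) for p in P])
    return cv2.warpPerspective(f["img"],cv2.getPerspectiveTransform(q,w),(n,n))
def box(mask,c,half,px=1000):
    mask=cv2.morphologyEx(mask.astype(np.uint8),cv2.MORPH_OPEN,np.ones((5,5)))
    cs,_=cv2.findContours(mask,cv2.RETR_EXTERNAL,cv2.CHAIN_APPROX_SIMPLE); k=max(cs,key=cv2.contourArea)
    b=cv2.boxPoints(cv2.minAreaRect(k)); W=np.c_[c[0]+half-b[:,1]/px,c[1]+half-b[:,0]/px]
    e=W[1]-W[0];g=W[2]-W[1]
    if np.linalg.norm(g)>np.linalg.norm(e): e,g=g,e
    return W.mean(0),np.linalg.norm(e),np.linalg.norm(g),np.degrees(np.arctan2(e[1],e[0]))
E
python3 - <<'E'
from h import *
import pickle
np.set_printoptions(precision=4,suppress=True)
V=pickle.load(open("V.pkl","rb"))
def nr(im):
    i=im.astype(int); return ~((i[...,0]>110)&(i[...,1]<70)&(i[...,2]<70))
out=[]
for t in("t1","t2"):
    f=V[t]; im=rect(f,(.51,0),.03,.16)
    i=im.astype(int); m=nr(im)&~((i[...,0]>170)&(i[...,2]<130))
    print("tray",box(m,(.51,0),.16)); out.append(im)
for t in("r1","r2"):
    f=V[t]; im=rect(f,(.51,.35),.016,.16); m=nr(im); out.append(im); print("rest",box(m,(.51,.35),.16))
f=V["bk"]; im=rect(f,(.51,-.35),.085,.18); print("basket",box(nr(im),(.51,-.35),.18))
a,b=V["t1"],V["t2"]
for k,i,j in(("tray",0,1),("rabbit",0,0),("buffalo",0,0),("boat",1,0)):
    print(k,tri([ray(a,a["d"][k][i][0]),ray(b,b["d"][k][j][0])]))
    # mask centre & box at mid height
    for f in(a,b):
        for m,s in f["m"][k][:3]:
            g=dict(f); g["img"]=m.astype(np.uint8)*255
            r=rect(g,(.51,0),.045,.16)>127
            if r.sum()>300: print("  ",s,box(r,(.51,0),.16))
a,b=V["r1"],V["r2"]; print("mouth",tri([ray(a,a["d"]["tube_mouth"][0][0]),ray(b,b["d"]["tube_mouth"][0][0])]),"tube",tri([ray(a,a["d"]["tube"][0][0]),ray(b,b["d"]["tube"][0][0])]))
cv2.imwrite("pics/bird.png",np.vstack([np.hstack(out[:2]),np.hstack(out[2:])])[:,:,::-1][:640,:])
cv2.imwrite("pics/bird.png",cv2.resize(cv2.imread("pics/bird.png"),(600,600)))
E
```

```text
tray (array([0.4851, 0.0148], dtype=float32), np.float32(0.3015938), np.float32(0.27065092), np.float32(-7.001265))
tray (array([ 0.4955, -0.0311], dtype=float32), np.float32(0.28907), np.float32(0.267964), np.float32(-96.99192))
rest (array([0.5088, 0.347 ], dtype=float32), np.float32(0.2548339), np.float32(0.08350516), np.float32(-162.13513))
rest (array([0.5078, 0.3474], dtype=float32), np.float32(0.25940466), np.float32(0.081760705), np.float32(-162.05058))
basket (array([ 0.5125, -0.3588], dtype=float32), np.float32(0.2792117), np.float32(0.2296277), np.float32(-0.6227516))
tray (array([ 0.5078, -0.0074,  0.0002]), np.float64(0.0004840895605885336))
   0.59 (array([ 0.5206, -0.009 ], dtype=float32), np.float32(0.24652699), np.float32(0.22893567), np.float32(-6.483076))
   0.81 (array([ 0.5203, -0.0046], dtype=float32), np.float32(0.24651071), np.float32(0.22925171), np.float32(-6.923451))
rabbit (array([ 0.4519, -0.0609,  0.0198]), np.float64(0.0025534331075764897))
   0.6 (array([ 0.448 , -0.0615], dtype=float32), np.float32(0.08200002), np.float32(0.04900001), np.float32(180.0
[... 330 characters left out ...]
array([ 0.5576, -0.07  ], dtype=float32), np.float32(0.104663074), np.float32(0.06033212), np.float32(-7.8831367))
   0.94 (array([ 0.5579, -0.0732], dtype=float32), np.float32(0.10111521), np.float32(0.06449915), np.float32(-3.576343))
boat (array([0.5776, 0.0497, 0.0064]), np.float64(7.235964620460437e-05))
   0.56 (array([0.5776, 0.0489], dtype=float32), np.float32(0.086756), np.float32(0.051950857), np.float32(-174.47246))
   0.57 (array([0.5773, 0.0503], dtype=float32), np.float32(0.08716611), np.float32(0.040480137), np.float32(-175.1009))
mouth (array([0.4118, 0.317 , 0.0334]), np.float64(0.0024073980508858297)) tube (array([0.5148, 0.345 , 0.0177]), np.float64(0.0011769777699885008))
```

View pics/bird.png

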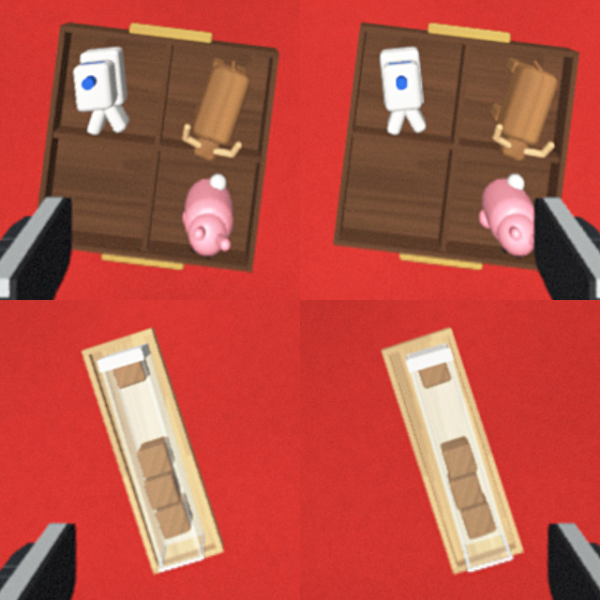

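The bird's-eye view shows the tray at about (0.509,-0.007) with yaw -7°, the boat with yaw about 5°, the buffalo at about -21° and the rabbit with its tail toward +x. Four beads show in the tube, three near the mouth and one at the cap. I'll clear the toys first, checking each one's position again from a hover.

```bash
cat > toys.py <<'E'
from h import *
import sys
np.set_printoptions(precision=4,suppress=True)
TOY={"rabbit":((.451,-.061),0,.028,(.515,-.355),(0,0)),   # origin, yaw deg, TCP z, basket place, grasp offset in toy frame
 "buffalo":((.567,-.073),-21,.031,(.434,-.355),(.003,0)),
 "boat":((.577,.050),5,.032,(.592,-.355),(.012,0))}
for k in sys.argv[1:]:
    o,yaw,z,b,off=TOY[k]; o=np.array(o); y=np.radians(yaw)
    movep([o[0]+.05,o[1],.25],down(y)); sleep(.2); f=frame("wrist"); save(f,"hov_"+k)
    c=[onz(f,d["centre"],.006)[:2] for d in tip_of("wrist",k)]
    print(k,"seen",c,"exp",o)
    c=[p for p in c if np.linalg.norm(p-o)<.06]
    e=min((np.linalg.norm(p-o) for p in c),default=9)
    if e>.012: print("STOP: not where expected",e); break
    g=o+R.from_euler('z',y).as_matrix()[:2,:2]@np.array(off)
    movep([*g,.15],down(y)); hit=move_l([*g,z],.1,until_force=15); grab(35); sleep(.2); s=get_state()
    print(" hit",hit,"gap mm",85*s["finger_gap"],s["grasp_force"],s["position"])
    if s["finger_gap"]<.3: print("STOP missed"); let_go(); move_l([*g,.2]); break
    move_l([*g,z+.14],.2)
    bo=np.array(b)+np.array(off)
    movep([*bo,z+.14],down(0)); print(" gap",85*get_state()["finger_gap"])
    move_l([*bo,z+.006],.15,until_force=15); let_go(); move_l([*bo,.2],.25)
print(get_state()["clock"])
E
python3 toys.py rabbit
```

```text
rabbit seen [array([ 0.4483, -0.0616])] exp [ 0.451 -0.061]
 hit False gap mm 48.967105637640145 35.76016008853912 [ 0.4513 -0.061   0.0285]
 gap 48.852987733627266
25.9
```

```bash
python3 toys.py buffalo boat
python3 - <<'E'
from h import *
f=frame("scene"); save(f,"s1")
im=cv2.resize(f["img"][130:290,150:470],(800,400)); cv2.imwrite("pics/s1c.png",im[:,:,::-1])
E
```

```text
buffalo seen [array([ 0.5596, -0.0752]), array([0.757 , 0.2099])] exp [ 0.567 -0.073]
 hit False gap mm 39.60503926015548 35.642534494400024 [ 0.5702 -0.0742  0.0315]
 gap 39.29977357854908
boat seen [array([0.5753, 0.0503]), array([ 0.4356, -0.0638])] exp [0.577 0.05 ]
 hit False gap mm 35.38692116205435 44.5587212650571 [0.5897 0.0519 0.033 ]
 gap 35.612599638780345
49.925
```

View pics/s1c.png

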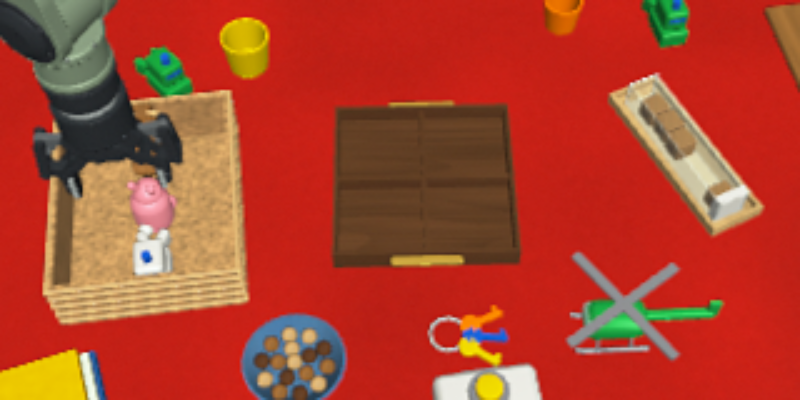

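The three toys are in the basket (buffalo at the far end, rabbit in the middle, boat nearest) and the tray is empty. Nothing else has moved. Next I check which pouring poses the arm can reach and where the tube lies.

```bash
cat >> h.py <<'E'
TR=np.array([.509,-.007]); TY=np.radians(-7)
def comp(i):
    l=np.array([(.057,.057),(.057,-.057),(-.057,.057),(-.057,-.057)][i-1]); c,s=np.cos(TY),np.sin(TY)
    return TR+np.array([[c,-s],[s,c]])@l
MT=np.array([.108,0,-.010])  # mouth in tool frame
def rot(phi,th): return R.from_euler('z',phi)*R.from_euler('y',th)*R.from_euler('x',np.pi)
def pose(M,phi,th):
    r=rot(phi,th); return np.array(M)-r.apply(MT), r.as_rotvec()
E
python3 - <<'E'
from h import *
np.set_printoptions(precision=3,suppress=True)
print("grasp",ik([.508,.347,.018],down(np.radians(198))),get_state()["q"])
for d in range(-180,180,15):
    ph=np.radians(d); n=[]
    for i in (1,2,3,4):
        q=[ik(*pose([*comp(i),.07],ph,np.radians(t))) for t in(-10,0,20,30,40,50)]
        n.append(sum(x is not None for x in q)); 
    print(d,n,q[4])
movep([.48,.34,.30],down(np.radians(198))); sleep(.2); f=frame("wrist"); save(f,"w_tube"); 
print([(d["centre"],d["score"]) for d in tip_of("wrist","tube_mouth")],[(d["centre"],d["score"]) for d in tip_of("wrist","tube")])
for k,z in(("tube_mouth",.028),("tube",.006)): print(k,[onz(f,d["centre"],z) for d in tip_of("wrist",k)])
g=dict(f)
for d in silhouettes("wrist","tube")[:2]:
    g["img"]=d["mask"].astype(np.uint8)*255; r=rect(g,(.51,.35),.03,.16)>127; print("tube box",d["score"],box(r,(.51,.35),.16))
print(get_state()["clock"])
cv2.imwrite("pics/w_tube_c.png",rect(f,(.51,.35),.05,.15,2000)[:,:,::-1])
E
```

```text
grasp [ 0.479  0.652 -0.26   0.659  0.     0.165] [-0.637  0.635  0.217  1.157 -0.     2.505]
-180 [6, 6, 6, 6] [-0.381  0.136 -1.108 -0.335  0.241 -0.298]
-165 [6, 6, 6, 6] [-0.45   0.147 -1.06  -0.203  0.433 -0.584]
-150 [6, 6, 6, 6] [-0.501  0.178 -0.977  0.004  0.581 -0.9  ]
-135 [6, 6, 6, 6] [-0.53   0.233 -0.866  0.262  0.671 -1.242]
-120 [6, 6, 6, 6] [-0.538  0.308 -0.741  0.534  0.698 -1.589]
-105 [6, 6, 6, 6] [-0.529  0.389 -0.617  0.783  0.669 -1.914]
-90 [6, 6, 6, 6] [-0.506  0.464 -0.505  0.988  0.597 -2.197]
-75 [6, 6, 6, 6] [-0.472  0.529 -0.408  1.146  0.497 -2.438]
-60 [6, 6, 6, 6] [-0.431  0.58  -0.328  1.263  0.38  -2.645]
-45 [6, 6, 6, 6] [-0.385  0.618 -0.267  1.344  0.253 -2.828]
-30 [6, 6, 6, 6] [-0.336  0.643 -0.225  1.392  0.12  -2.997]
-15 [6, 6, 6, 6] [-0.285  0.654 -0.206  1.409 -0.015  3.123]
0 [6, 6, 6, 6] [-0.235  0.651 -0.208  1.396 -0.151  2.96 ]
15 [6, 6, 6, 6] [-0.188  0.634 -0.234  1.35  -0.283  2.788]
30 [6, 6, 6, 6] [-0.144  0.602 -0.282  1.269 -0.409  2.598]
45 [6, 6, 6, 6] [-0.107  0.555 -0.353  1.147 -0.524  2.382]
60 [6, 6, 6, 6] [-0.077  0.49
[... 473 characters left out ...]
 0.88), ([80.4, 245.0], 0.31), ([116.6, 73.9], 0.23)] [([321.1, 183.0], 0.83)]
tube_mouth [array([0.412, 0.312, 0.028]), array([0.714, 0.037, 0.028]), array([0.459, 0.061, 0.028])]
tube [array([0.52 , 0.348, 0.006])]
tube box 0.71 (array([0.519, 0.347], dtype=float32), np.float32(0.23003075), np.float32(0.04882459), np.float32(-163.62984))Traceback (most recent call last):
  File "<stdin>", line 15, in <module>
  File "h.py", line 31, in box
    cs,_=cv2.findContours(mask,cv2.RETR_EXTERNAL,cv2.CHAIN_APPROX_SIMPLE); k=max(cs,key=cv2.contourArea)
                                                                             ~~~^^^^^^^^^^^^^^^^^^^^^^^^
ValueError: max() iterable argument is empty
```

Run:
```python
from h import *
np.set_printoptions(precision=4,suppress=True)
ps=np.radians(197.3); g=np.array([.515,.346])
movep([*g,.12],down(ps)); hit=move_l([*g,.018],.08,until_force=10); s=get_state(); print(hit,s["position"],s["contact_force"])
grab(30); sleep(.3); s=get_state(); print("gap",85*s["finger_gap"],s["grasp_force"],s["contact_force"])
move_l([*g,.09],.08); 
M=[.45,.25,.16]; 
M0=np.array([*g,.16])+rot(ps,0).apply(MT)
p=pose(M0,ps,np.radians(-8)); move_l(p[0],.1,rot=p[1])
sleep(.2); f=frame("wrist"); save(f,"w_held"); s=get_state(); print(85*s["finger_gap"],s["grasp_force"],s["clock"])
```

```text
False [0.5155 0.3462 0.0186] [-0.6222  0.572  -0.0159]
gap 43.49688094865128 32.111975625157356 [-0.7193 -0.7624  4.0355]
43.47276505195124 31.41254872083664 57.95
```

View pics/w_held.png

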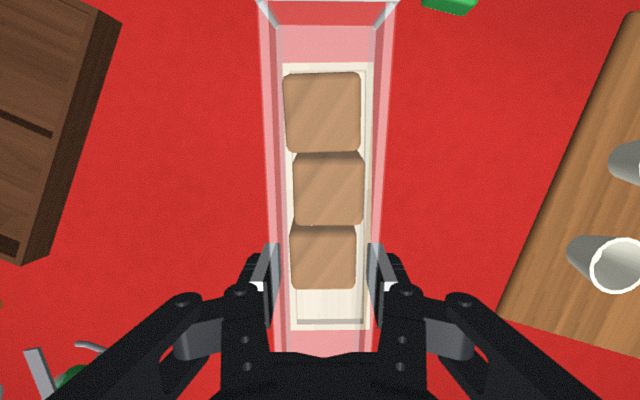

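The wrist view shows the mouth rim near row 2 and three beads at rows 72–290, columns 285–365, so I can watch the beads directly while pouring. Moving over part2 and reading the colour profile there.

```bash
cat >> h.py <<'E'
PH=TY-np.pi/2
def mouth(i,z=.052,back=.018): c=comp(i); return np.array([c[0]-back*np.cos(PH),c[1]-back*np.sin(PH),z])
def tilt(M,deg,v=.1):
    p,r=pose(M,PH,np.radians(deg)); move_l(p,v,rot=r)
def xrow(x,z,f):  # image row of a tool-frame point
    T=np.linalg.inv(np.array(f["T_tool_cam"])); c=T[:3,:3]@np.array([x,0,z])+T[:3,3]; return f["fy"]*c[1]/c[2]+f["cy"]
E
python3 - <<'E'
from h import *
np.set_printoptions(precision=4,suppress=True)
M=mouth(2); H=M.copy(); H[2]=.15
tilt(H,-8,.15); tilt(M,8,.12); t=get_state()["clock"]; tilt(M,12,.1); print("dt",get_state()["clock"]-t)
sleep(.2); f=frame("wrist"); save(f,"w_p2"); print([(x,round(xrow(x,-.021,f))) for x in np.arange(.02,.125,.01)])
im=f["img"]
for r in range(0,340,12): print(r,np.median(im[r:r+3,305:345].reshape(-1,3),0),end=" ")
print(get_state()["clock"],get_state()["position"])
E
```

```text
dt 0.25
[(np.float64(0.02), 242), (np.float64(0.03), 220), (np.float64(0.039999999999999994), 198), (np.float64(0.049999999999999996), 174), (np.float64(0.06), 149), (np.float64(0.06999999999999999), 123), (np.float64(0.07999999999999999), 96), (np.float64(0.09), 67), (np.float64(0.09999999999999999), 36), (np.float64(0.10999999999999999), 4), (np.float64(0.11999999999999998), -30)]
0 [165. 138. 122.] 12 [161. 125. 102.] 24 [198. 175. 159.] 36 [219. 203. 188.] 48 [218. 204. 189.] 60 [218. 205. 190.] 72 [157. 128.  99.] 84 [219. 174. 127.] 96 [221.  175.5 129. ] 108 [222.  176.5 126. ] 120 [221. 176. 126.] 132 [222. 176. 126.] 144 [222. 176. 127.] 156 [135. 112.  88.] 168 [220. 173. 125.] 180 [220. 175. 126.] 192 [223. 177. 126.] 204 [222. 176. 127.] 216 [222. 176. 127.] 228 [131. 111.  87.] 240 [220. 173. 125.] 252 [222. 176. 126.] 264 [223. 176. 127.] 276 [222. 175. 126.] 288 [238. 177. 153.] 300 [248. 182. 178.] 312 [248. 181. 178.] 324 [247. 181. 178.] 336 [247. 180. 177.] 61.3167 [0.574  0.0548 0.0647]
```

View pics/w_p2.png

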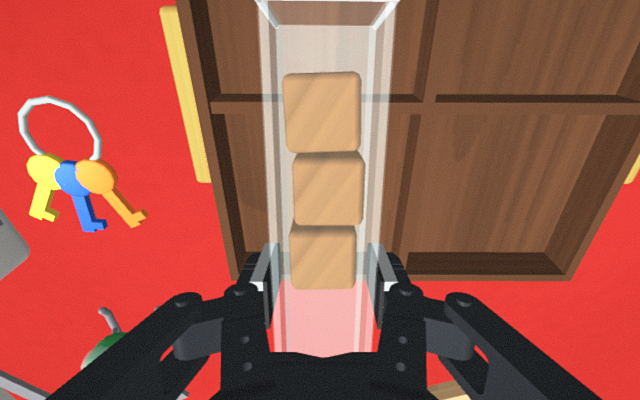

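The beads are at rows 73–152, 152–226 and 226–290, clearly brighter than the tray seen through the tube. I'll write a feedback pour that tilts until the beads creep, backs off, and repeats until one has dropped.

```bash
cat > pour.py <<'E'
from h import *
import sys
def front(f):
    i=f["img"][:300,262:388].astype(int); b=(i[...,0]>140)&(i[...,1]-i[...,2]>34)&(i[...,0]-i[...,2]>65)
    r=np.where(b.sum(1)>=np.interp(np.arange(300),[0,150,290],[64,60,52]))[0]
    for k in range(len(r)-8):
        if r[k+8]-r[k]==8: return int(r[k])
    return 299
def pour(i,a0=22.,step=1.,amax=44.,tmax=25,pre=False):
    """drop exactly one bead into compartment i; returns angle at which beads slide. Sliding is cut off after ~8 mm a time."""
    M=mouth(i); t0=get_state()["clock"]; a=a0; tilt(M,a-6); f0=front(frame("wrist")); log=[]
    while get_state()["clock"]-t0<tmax and a<=amax:
        tilt(M,a,.12); base=f0; moved=False; last=f0
        for n in range(14):
            r=front(frame("wrist")); 
            if r>last+35: moved="drop"; break
            if r<=base-20 or (r<base-6 and r<12): moved="slid"; break
            if n>=3 and r>=base-2 and base>4: break      # nothing moves: steeper
            if base<=4 and n>=5: moved="blind"; break
            last=min(last,r)
        tilt(M,a-9,.25); sleep(.15); f=frame("wrist"); r=front(f); log.append((a,base,moved,r))
        if r>base+35 or moved=="drop": break
        if moved in (False,"blind"): a+=step
        f0=r
    print("part",i,log,"t",get_state()["clock"]); save(f,f"pour{i}"); return a
E
python3 - <<'E'
from pour import *
print(front(frame("wrist")))
a=pour(2)
E
```

```text
77
part 2 [(22.0, 76, False, 59), (23.0, 59, False, 36), (24.0, 36, False, 3), (25.0, 3, 'drop', 2)] t 67.1833
```

View pics/pour2.png

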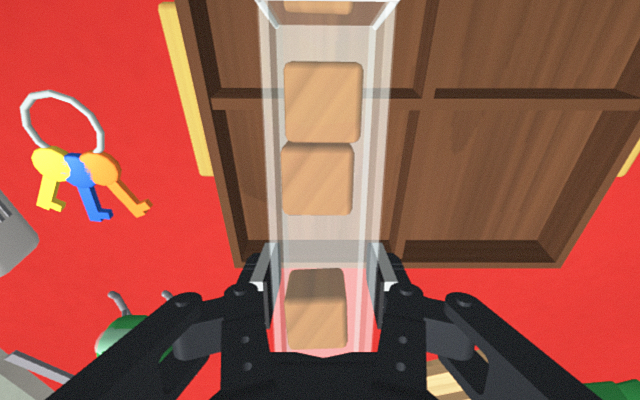

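The first bead has gone past the rim at row 0–12, the second front is at row 62, and the fourth bead now shows at row 270. I'll confirm with the fixed cameras.

Run:
```python
from h import *
a=frame("scene");print("scene",[(d["centre"],round(d["score"],2),onz(a,d["centre"],.021).round(3)) for d in tip_of("scene","bead1")])
b=frame("side");print("side",[(d["centre"],round(d["score"],2),onz(b,d["centre"],.021).round(3)) for d in tip_of("side","bead1")])
print([comp(i).round(3) for i in(1,2,3,4)])
A=cv2.resize(a["img"][150:250,260:380],(480,400));B=cv2.resize(b["img"][160:260,240:340],(400,400)); A=A[:,:400]
cv2.imwrite("pics/chk1.png",np.hstack([A,B])[:,:,::-1])
```

```text
scene [([301.1, 216.6], 0.66, array([ 0.561, -0.071,  0.021]))]
side []
[array([0.573, 0.043]), array([ 0.559, -0.071]), array([0.459, 0.057]), array([ 0.445, -0.057])]
```

View pics/chk1.png

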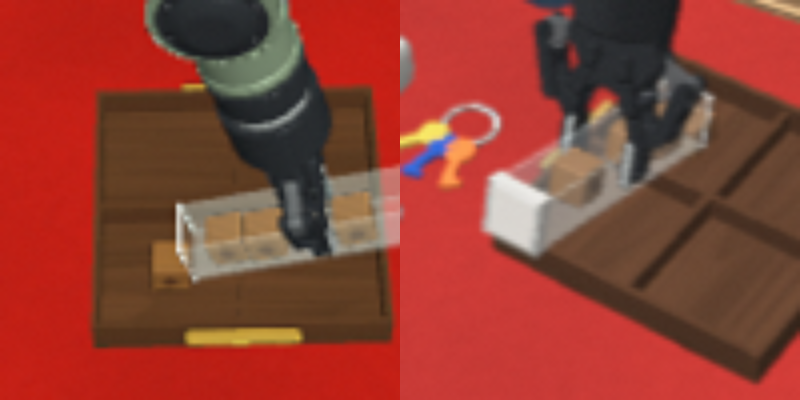

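Bead 1 lies at the centre of part2 and three beads are left in the tube. Continuing with part4.

```bash
sed -i 's/len(r)-8)/len(r)-15)/; s/r\[k+8\]-r\[k\]==8/r[k+15]-r[k]==15/' pour.py
cat >> pour.py <<'E'
def go(i,j):
    a=mouth(i);a[2]=.11; b=mouth(j);b[2]=.11
    p=get_state()["position"]; move_l([p[0],p[1],p[2]+.06],.12); tilt(a,-5,.15); tilt(b,-5,.15); tilt(mouth(j),10,.12)
def seen():
    a=frame("scene"); return [(round(d["score"],2),onz(a,d["centre"],.021)[:2].round(3)) for d in tip_of("scene","bead1") if d["score"]>.2]
E
python3 - <<'E'
from pour import *
go(2,4); pour(4); print(seen())
E
```

```text
part 4 [(22.0, 66, False, 63), (23.0, 63, False, 58), (24.0, 58, False, 48), (25.0, 48, False, 31), (26.0, 31, 'slid', 2), (26.0, 2, 'drop', 83)] t 77.2
[(0.63, array([ 0.456, -0.063])), (0.61, array([ 0.56 , -0.073])), (0.57, array([0.523, 0.341]))]
```

Run:
```python
from pour import *
go(4,3); pour(3); print(seen())
f=frame("wrist"); save(f,"after3")
```

```text
part 3 [(22.0, 84, False, 83), (23.0, 83, False, 79), (24.0, 79, False, 71), (25.0, 71, False, 59), (26.0, 59, False, 37), (27.0, 37, False, 2), (28.0, 2, 'drop', 112)] t 87.2333
[(0.68, array([0.474, 0.066])), (0.58, array([ 0.558, -0.06 ])), (0.43, array([ 0.456, -0.054]))]
```

View pics/after3.png

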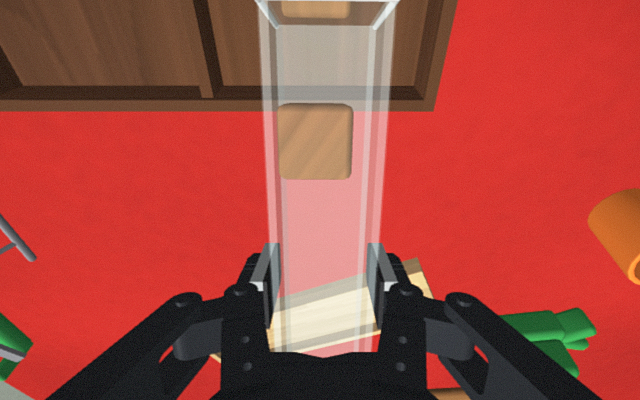

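One bead has dropped into part3 and one is left in the tube at rows 103–180. It goes into part1, and then a steeper tilt makes sure the tube is empty.

Run:
```python
from pour import *
go(3,1); pour(1,a0=25,step=1.5); M=mouth(1); M[2]+=.02; tilt(M,15); M[2]+=.02; tilt(M,45); sleep(.5); tilt(M,0)
f=frame("wrist"); save(f,"after1"); print("front",front(f)); 
H=M.copy();H[2]=.16; tilt(H,0); H[1]+=.1; tilt(H,0,.15); print(seen(),[comp(i).round(3) for i in(1,2,3,4)])
a=frame("scene"); s=get_state(); print(85*s["finger_gap"],s["grasp_force"],s["clock"])
print("rest scene",[(round(d["score"],2),onz(a,d["centre"],0.)[:2].round(3)) for d in tip_of("scene","rest")])
w=f["img"][:330,130:510]; w=cv2.resize(w,(400,400)); A=cv2.resize(a["img"][150:250,260:360],(400,400))
cv2.imwrite("pics/chk2.png",np.hstack([A,w])[:,:,::-1])
```

```text
part 1 [(25, 111, False, 81), (26.5, 81, 'slid', 33), (26.5, 33, 'drop', 299)] t 93.6083
front 299
[(0.61, array([ 0.441, -0.048])), (0.56, array([0.566, 0.018])), (0.52, array([ 0.552, -0.07 ])), (0.44, array([0.473, 0.054]))] [array([0.573, 0.043]), array([ 0.559, -0.071]), array([0.459, 0.057]), array([ 0.445, -0.057])]
43.70435808094488 31.468685790896416 98.1417
rest scene [(0.65, array([0.565, 0.053]))]
```

View pics/chk2.png

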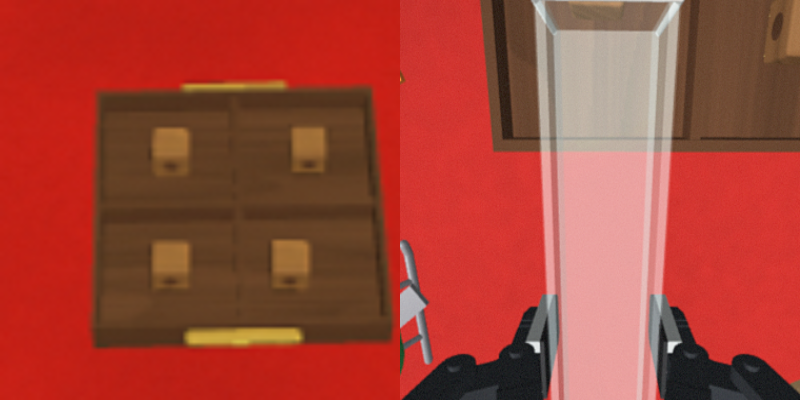

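There is one bead on the floor of each compartment and the tube is empty. Laying the tube back in its rest.

Run:
```python
from h import *
g=np.array([.511,.3468]); d=down(np.radians(197.8))
move_l([*g,.16],.15,rot=d); move_l([*g,.045],.12); hit=move_l([*g,.0185],.04,until_force=6); s=get_state(); print(hit,s["position"],s["contact_force"])
let_go(); sleep(.3); move_l([*g,.15],.12); movep([.40,.30,.28],d); sleep(.3); f=frame("wrist"); save(f,"fin_w")
for k,z in(("tube_mouth",.028),("tube",.006)): print(k,[(round(q["score"],2),onz(f,q["centre"],z)) for q in tip_of("wrist",k)])
W=rect(f,(.51,.35),.03,.16,1250)
movep([.35,.05,.35],d); a=frame("scene"); save(a,"fin_s")
A=cv2.resize(a["img"][130:290,150:470],(800,400)); A=A[:,:]
cv2.imwrite("pics/fin.png",np.hstack([cv2.resize(A,(480,240)),cv2.resize(W,(240,240))])[:,:,::-1]); print(get_state()["clock"])
```

```text
True [0.51034515 0.34640565 0.0183992 ] [-0.40641211 -0.28351304  5.23261415]
tube_mouth [(0.61, array([0.41008059, 0.31513376, 0.028     ]))]
tube [(0.67, array([0.51062985, 0.3460811 , 0.006     ]))]
105.55
```

View pics/fin.png

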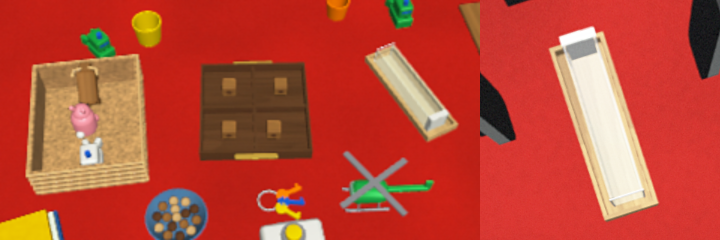

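The final view shows the tube flat in its rest, one bead per compartment, three toys in the basket and the bystanders where they were.

```bash
python3 -c "
from cell import *
print(sign_off())"
```

```text
the job is handed in; nothing more can be done
None
```

I handed the job in with the three toys (rabbit, buffalo, boat) in the basket, one of the four beads on the floor of each tray compartment, and the empty tube back in its rest, at about 106 s of the 210 s limit; no verdict was shown.

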